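Put four medicine packages away in their matching stock nests

TASK

Put the four medicine packages on the dispensary counter away: stand each one upright in the green nest whose recess has the same outline as its base and is just a little bigger (wide jar in the large round one, small bottle in the small round one, square carton in the square one, oblong carton in the oblong one), right down on the recess floor. Set each down gently, without dropping it, and never tip a package over.

Things in the scene. Friction and masses are not known exactly. Their poses are not given: they have to be found in the camera images.
- jar: wide white plastic tablet jar with a white lid, straight-sided, 58 mm in diameter (lid 57 mm), 84 mm high, 0.10 to 0.20 kg; loose, stands upright on the table at the start; origin at the centre of its base, z up
- vial: small round amber bottle with a white cap, 36 mm in diameter up to 58 mm high, then the 33 mm cap up to 78 mm, 0.05 to 0.12 kg; loose, stands upright on the table at the start; origin at the centre of its base, z up
- square_carton: white rigid carton with a blue band near its foot, square base 48 x 48 mm, 82 mm high, 0.07 to 0.16 kg; loose, stands upright on the table at the start; origin at the centre of its base, z up, x and y square to its sides
- oblong_carton: white rigid carton with a blue band near its foot, oblong base 40 mm along its x by 68 mm along its y, 80 mm high, 0.08 to 0.17 kg; loose, stands upright on the table at the start; origin at the centre of its base, z up
- nest_large_round: fixed green plastic block, 98 x 98 mm and 22 mm high (all four nests are the same outside), with a round recess 74 mm in diameter (for the wide jar) sunk 14 mm deep into the middle of its top; recess floor, lined in white, 8 mm above the origin; origin at the centre of the underside, z up, x and y square to the block's sides; a small white label on its -x side
- nest_small_round: fixed green plastic block, 98 x 98 mm and 22 mm high (all four nests are the same outside), with a round recess 52 mm in diameter (for the small amber bottle) sunk 14 mm deep into the middle of its top; recess floor, lined in white, 8 mm above the origin; origin at the centre of the underside, z up, x and y square to the block's sides; a small white label on its -x side
- nest_square: fixed green plastic block, 98 x 98 mm and 22 mm high (all four nests are the same outside), with a square recess 64 x 64 mm (for the square carton) sunk 14 mm deep into the middle of its top; recess floor, lined in white, 8 mm above the origin; origin at the centre of the underside, z up, x and y square to the recess's and block's sides; a small white label on its -x side
- nest_oblong: fixed green plastic block, 98 x 98 mm and 22 mm high (all four nests are the same outside), with an oblong recess 56 mm along its x by 84 mm along its y (for the oblong carton) sunk 14 mm deep into the middle of its top; recess floor, lined in white, 8 mm above the origin; origin at the centre of the underside, z up, x and y square to the block's sides; a small white label on its -x side
Mind the look-alikes: they are no part of the job. What is shaped like the nest_square but pink is not meant.

How it is judged:
By the outcome, as a careful person would: the job done as asked, in the order asked, and still so for the second after the job is handed in, with the robot touching nothing.
It also fails if it takes over 104 s, if anything falls off the work surface, if the arm or the gripper's body presses on something with over 40 N, if the wrist force passes 120 N, or if a joint passes its speed limit or range.

ROBOT

A 7-joint arm with a two-finger parallel gripper is mounted at the origin on the work surface. World frame = base frame: x ahead of the robot, y to its left, z up, the work surface at z = 0. Lengths are in m, angles in degrees, forces in N, time in s.
With the tool pointing down it reaches from about 0.4 to 0.85 m from the base axis. Payload 4.5 kg.
Tool frame: the origin (TCP) lies at the very end of the fingers, on their centre line; the grasp point (between the pads) lies 19 mm behind it; z points along the fingers, y is the line along which they close (so a half turn about z gives the same grasp; the last joint's range is limited). The gripper opens to 88 mm and grips with 3 to 60 N. Pads are 18 mm wide; open, the fingers measure 123 mm over their backs; the gripper's body (75 mm by 187 mm) begins 45 mm behind the grasp point.
Start: joints at [-72.892, 39.483, -11.15, 89.685, 9.013, 51.709, -12.324], TCP at [0.164, 0.603, 0.239] pointing down, gripper open.
Joint ranges: [-172.22, 172.22], [-26.19, 119.32], [-84.43, 86.54], [7.71, 146.69], [-57.33, 237.33], [2.42, 119.75], [-152.13, 152.13]. Speed limits (degrees/s): [147.25, 147.25, 180, 180, 180, 180, 180].

INTERFACE

Orientations are given as a 3x3 rotation matrix whose columns are the frame's x, y, z axes.
In Python, from bench import reach, move_linear, move_joints, grip, sleep, solve_ik, state, capture, Unreachable, hand_in gives the robot as it stands. The module is installed in compiled form; this text tells all that it offers. Calls block until the motion is done:
- reach(position, orientation): joint-space move of the TCP to a pose.
- move_linear(position, orientation=None, max_speed=0.15, threshold=None): straight line of the TCP; orientation=None keeps the orientation; max_speed is the mean speed in m/s. With threshold (N) it stops when the force on the tool has changed by that much, and returns True; else False.
- move_joints(angles): joint-space move.
- grip(opening, strength=None): opening from 0.0 (shut) to 1.0 (fully open); strength is the grip in N (None keeps the last); returns when the fingers have stopped.
- sleep(seconds).
- solve_ik(position, orientation): joint angles nearest the present ones, or None.
- state(): the state.
- capture(name): name is "side" or "top" or "wrist"; returns a dict with "image" (384x512x3 uint8, red, green, blue), "depth" (384x512 float32, m along the optical axis (not along the pixel's ray), 0 where there is no reading), "camera_matrix" (3x3 intrinsics, pixels), "rvec" (rotation vector, rad) and "tvec" (3), from world to camera coordinates, as OpenCV has them. Camera axes: x right, y down, z forward; pixel columns grow to the right and rows downward; lengths in m; the calibration is good to about 2 mm. The wrist camera is an equidistant fisheye: a pixel r from the principal point sees the ray r / f radians off the axis. A picture is of the moment at which its call begins.
A pose or a line that the arm cannot do raises Unreachable and nothing moves.
- hand_in(): hands the job in; it is judged then, once.
The state is a dict: "t": time; "joint_positions": joint angles; "dq": joint speeds; "joint_efforts": joint torques, N m; "tcp_pos": TCP position; "ee_rot": TCP orientation; "ft_force": force on the tool from outside, world axes, zero at the start; "ft_torque": the same for the moment, N m; "grip_width": opening from 0.0 (shut) to 1.0 (fully open); "grip_force": force on a finger pad.
Only numpy, scipy, OpenCV 4.12 (cv2) and the standard library are available. Lean on these libraries where they do the work, as an engineer would, in place of code of your own. Each camera call takes 0.05 s, during which the arm holds its last target. There are 200 camera calls.

## Working session

There is one attempt and no reset: what is moved stays moved. The work goes in short steps, each a Python script; the robot and the scene stay as the last script left them, time stands still between calls to the robot, and variables do not carry over. Pictures are saved under pics/ and viewed, at most 14 in all, crops included, and the job is handed in when it is done.

```bash
mkdir -p pics; cat > h.py <<'E'
import numpy as np, cv2, pickle
from bench import *
def snap(name,f):
    c=capture(name); cv2.imwrite(f"pics/{f}.png",c["image"][:,:,::-1]); pickle.dump(c,open(f"pics/{f}.pkl","wb")); return c
def cloud(c):
    K=c["camera_matrix"];d=c["depth"];v,u=np.indices(d.shape)
    P=np.stack([(u-K[0,2])/K[0,0]*d,(v-K[1,2])/K[1,1]*d,d],-1)
    R,_=cv2.Rodrigues(np.array(c["rvec"],float)); return (P-np.ravel(c["tvec"]))@R
E
python3 - <<'E'
from h import *
for n in("top","side"):
    c=snap(n,n+"0"); R,_=cv2.Rodrigues(np.array(c["rvec"],float)); print(n,-R.T@np.ravel(c["tvec"]),c["camera_matrix"].tolist())
s=state();print(s["t"],s["tcp_pos"],s["ee_rot"])
E
```

```text
top [ 0.32776634 -0.07746764  1.61022923] [[455.5661573367273, 0.0, 257.3442261610245], [0.0, 455.5661573367273, 191.68652180980783], [0.0, 0.0, 1.0]]
side [ 0.24890414 -1.18853957  0.73755188] [[472.9447212383134, 0.0, 248.61706617034952], [0.0, 472.9447212383134, 195.99238113015969], [0.0, 0.0, 1.0]]
0.1 [0.1634623  0.60266817 0.23799376] [[-9.65158813e-01  2.61664594e-01 -3.24427630e-04]
 [ 2.61664771e-01  9.65157450e-01 -1.62626307e-03]
 [-1.12411721e-04 -1.65449341e-03 -9.99998625e-01]]
```

View pics/top0.png

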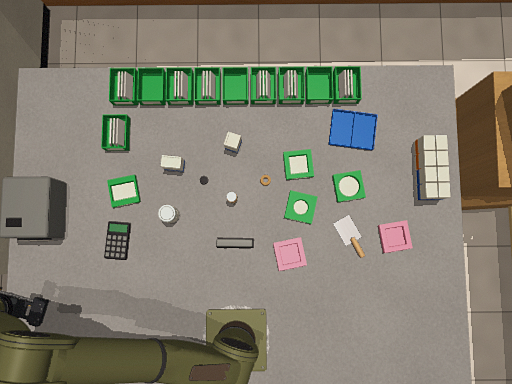

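View pics/side0.png

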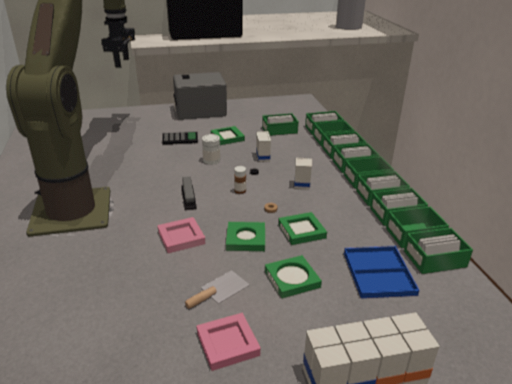

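The top view has the robot base at the bottom centre, with +x up and +y to the left.

| Item | Chosen pixel | Could be confused with |
|---|---|---|
| jar | (167,213) | nothing similar |
| vial | (231,198) | the dark disc (204,181) |
| square carton | (232,142) | oblong carton, or the white box row (433,167) |
| oblong carton | (172,163) | square carton, or the white box row (433,167) |
| nest_large_round | (349,186) | the small round nest |
| nest_small_round | (301,207) | the large round nest |
| nest_square | (299,164) | pink (290,254), pink (395,237), and the green bins along the back |
| nest_oblong | (124,191) | the lone green bin (116,132) |

Next I'll measure these and check the choice in one crop.

```bash
cat > meas.py <<'E'
from h import *
def rect(xy):
    (c,s,a)=cv2.minAreaRect((xy*1000).astype(np.float32)); return np.round(c,1),np.round(s,1),round(a,1)
if __name__=="__main__":
    c=pickle.load(open("pics/top0.pkl","rb"));P=cloud(c);im=c["image"].astype(int)
    v,u=np.indices(P.shape[:2]);z=P[...,2]
    near=lambda p,r:(abs(u-p[0])<r)&(abs(v-p[1])<r)
    print("table z",np.median(z[220:230,150:200]),z[220:230,190:200].std())
    for n,p,h in(("jar",(167,213),.084),("vial",(231,198),.078),("sq",(232,142),.082),("ob",(172,163),.080)):
        m=near(p,18)&(z>h-.012)&(z<h+.012);q=P[m];print(n,m.sum(),np.median(q[:,2]),q[:,:2].mean(0),rect(q[:,:2]))
    g=(im[...,1]>im[...,0]+40)&(im[...,1]>im[...,2]+30)
    for n,p in(("L",(349,186)),("S",(301,207)),("SQ",(299,164)),("OB",(124,191))):
        m=near(p,24)&g&(z>.016)&(z<.03);q=P[m];r=rect(q[:,:2])
        f=near(p,14 if n!="OB" else 18)&(im.min(-1)>150)&(z<.016);w=P[f];print(n,m.sum(),np.median(q[:,2]),r,"floor",f.sum(),np.median(w[:,2]),w[:,:2].mean(0),rect(w[:,:2]))
    k=c["image"][115:265,95:415,::-1];cv2.imwrite("pics/crop0.png",cv2.resize(k,None,fx=2.5,fy=2.5,interpolation=cv2.INTER_CUBIC))
E
python3 meas.py
```

```text
table z 0.0007422270641227061 0.0033394032796097493
jar 232 0.08458186818275996 [0.43065822 0.22884926] (array([431.2, 229.1]), array([53.9, 55.3]), 19.3)
vial 75 0.07761951350815861 [0.48615112 0.0127649 ] (array([485.6,  12.4]), array([30.2, 30.2]), 89.1)
sq 204 0.08154427922821675 [0.67980165 0.01044181] (array([680.5,  10.6]), array([48.3, 48.5]), 70.3)
ob 245 0.08004868944462919 [0.60644291 0.21825433] (array([607. , 219.2]), array([68.8, 40.5]), 84.7)
L 395 0.022125131397884478 (array([ 526.8, -397.1]), array([ 97.3, 100.3]), 8.9) floor 295 0.007886688290472784 [ 0.5273018 -0.3984373] (array([ 527.4, -397.8]), array([70. , 65.3]), 44.2)
S 573 0.022002876877274955 (array([ 454.6, -226.6]), array([97.8, 98.4]), 76.7) floor 147 0.007787931312526155 [ 0.45389597 -0.22629154] (array([ 454.8, -227.5]), array([45.7, 46.5]), 0.1)
SQ 401 0.02157593303249829 (array([ 606.2, -220.9]), array([97.9, 97.7]), 5.8) floor 281 0.00793078747706386 [ 0.60641191 -0.22092342] (array([ 607.2, -220.6]), array([60.8, 61.3]), 6.7)
OB 385 0.0224397618020925 (array([514.8, 397. ]), array([98.3, 99.8]), 11.7) floor 313 0.008340969235788222 [0.51513776 0.39829985] (array([509.7, 391.6]), array([67.7, 96.9]), 8.1)
```

View pics/crop0.png

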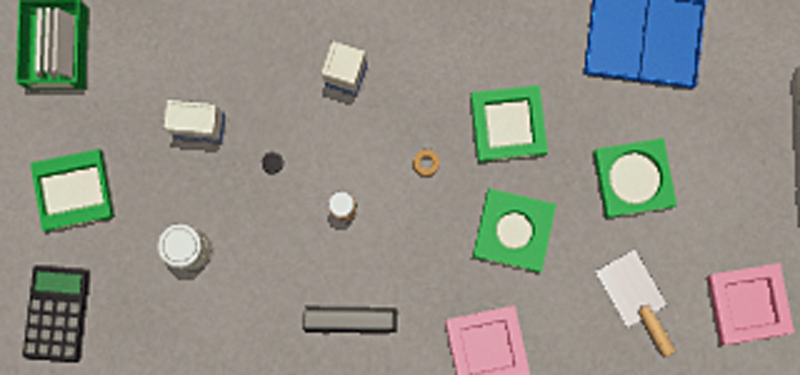

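The crop confirms the choices. The green square recess is at top-view (299,164), large round (349,186), small round (301,207) and oblong (124,191). The two pink ones are decoys. The jar, vial, square carton and oblong carton are where I measured them. I'll start with the jar.

```bash
cat > pp.py <<'E'
from h import *
def R(th):
    c,s=np.cos(np.radians(th)),np.sin(np.radians(th)); return np.array([[-s,c,0],[c,s,0],[0,0,-1.]])
H=0.20
def report(m):
    s=state();print(m,"t%.1f"%s["t"],np.round(s["tcp_pos"],4),"w%.1f gf%.1f"%(s["grip_width"]*88,s["grip_force"]),"F",np.round(s["ft_force"],1),"j7 %.0f"%s["joint_positions"][6]);return s
def pick(p,th,w,h=.030,F=20):
    x,y=p;s=state();z0=max(s["tcp_pos"][2],H)
    grip(1.0)
    move_linear([x,y,z0],R(th),max_speed=.25); move_linear([x,y,h+.012],max_speed=.15); move_linear([x,y,h],max_speed=.05)
    grip(0.0,F); s=report("grip")
    assert abs(s["grip_width"]*88-w)<4,"bad width"
    move_linear([x,y,h+.03],max_speed=.06); move_linear([x,y,H],max_speed=.15); s=report("lift")
    assert s["grip_force"]>5
def place(p,th,w,h=.030):
    x,y=p
    move_linear([x,y,H],R(th),max_speed=.22); move_linear([x,y,h+.040],max_speed=.15); report("above")
    move_linear([x,y,h+.013],max_speed=.05); 
    hit=move_linear([x,y,h+.007],max_speed=.015,threshold=2.5); s=report(f"down hit={hit}")
    return s
def release(w):
    s=state();p=np.array(s["tcp_pos"]);grip(min(1,(w+24)/88));report("open")
    move_linear([p[0],p[1],p[2]+.06],max_speed=.08); move_linear([p[0],p[1],H],max_speed=.2)
E
python3 - <<'E'
from pp import *
for n,p,ths in(("jar",(.431,.229),(28,208)),("L",(.527,-.3975),(-37,143)),("vial",(.486,.0125),(0,180)),("S",(.4547,-.227),(-26,)),("sq",(.6802,.0105),(70.3,-109.7)),("SQ",(.6065,-.2207),(96.2,-83.8)),("ob",(.6068,.2187),(-5.3,174.7)),("OB",(.515,.3972),(11.7,191.7))):
    for th in ths:
        for z in(.03,H):
            q=solve_ik([*p,z],R(th)); print(n,th,z,None if q is None else np.round(q))
E
```

```text
jar 28 0.03 [-32.  51.  -2. 121.  10.   8. -15.]
jar 28 0.2 [-31.  33.  -3. 116.   3.  32.  -9.]
jar 208 0.03 [-15.  54. -31. 120.  69.  26. 107.]
jar 208 0.2 [ -3.  40. -50. 114.  43.  47. 129.]
L -37 0.03 [ 36.  58.  -7.  90.  10.  33. -13.]
L -37 0.2 [32. 45.  3. 86. -3. 50. -2.]
L 143 0.03 [ 51.  62. -35.  89.  46.  45. 139.]
L 143 0.2 [ 53.  49. -40.  84.  35.  59. 148.]
vial 0 0.03 [ -6.  51.  -2. 121.  11.   7. -17.]
vial 0 0.2 [ -8.  33.   2. 116.  -2.  31.  -4.]
vial 180 0.03 [ 22.  60. -50. 120.  77.  43.  99.]
vial 180 0.2 [ 21.  38. -45. 115.  40.  43. 132.]
S -26 0.03 [ 22.  52.  -2. 118.   6.  11. -11.]
S -26 0.2 [ 21.  34.   0. 112.  -0.  34.  -4.]
sq 70.3 0.03 [  6.  60. -22.  86.  30.  40.  42.]
sq 70.3 0.2 [  3.  47. -16.  81.  14.  54.  54.]
sq -109.7 0.03 [-22.  65.  37.  87. -51.  45. -74.]
sq -109.7 0.2 [-27.  55.  50.  83. -45.  63. -78.]
SQ 96.2 0.03 [ 34.  61. -35.  92.  47.  43.  73.]
SQ 96.2 0.2 [ 30.  45. -26.  88.  23.  53.  92.]
SQ -83.8 0.03 [ 11.  57.   9.  94. -16.  30. -54.]
SQ -83.8 0.2 [  4.  46.  23.  89. -22.  50. -49.]
ob -5.3 0.03 [-24.  57.   0.  93.  -0.  30. -29.]
ob -5.3 0.2 [-26.  43.   4.  89.  -4.  48. -26.]
ob 174.7 0.03 [ -5.  61. -37.  92.  50.  44. 110.]
ob 174.7 0.2 [ -2.  49. -42.  87.  36.  59. 120.]
OB 11.7 0.03 [-41.  57.  -1.  92.   1.  31. -31.]
OB 11.7 0.2 [-43.  44.   3.  88.  -3.  49. -28.]
OB 191.7 0.03 [-22.  62. -39.  91.  51.  46. 109.]
OB 191.7 0.2 [-19.  50. -45.  86.  39.  61. 118.]
```

All of these poses can be reached with the first grasp angle listed for each.

```bash
python3 - <<'E'
from pp import *
pick((.431,.229),28,58)
place((.527,-.3975),-37,58)
snap("side","s1")
E
```

```text
grip t4.7 [0.431  0.229  0.0301] w57.4 gf20.0 F [-0.7 -0.4  0.2] j7 -7
lift t6.5 [0.4304 0.2287 0.1993] w57.2 gf20.0 F [-0.6 -0.2 -1.4] j7 -6
above t10.5 [ 0.5277 -0.3981  0.071 ] w57.2 gf20.0 F [-0.4 -0.8 -2.5] j7 6
down hit=True t11.6 [ 0.5272 -0.3977  0.0381] w57.2 gf20.0 F [-0.2  1.4  5. ] j7 7
```

Contact came at 38.1 mm against an expected 38 mm, so the jar is on the recess floor. I'll release it and go on to the vial.

```bash
python3 - <<'E'
from pp import *
release(58)
pick((.486,.0126),0,36,h=.027)
place((.4545,-.227),-26,36,h=.027)
snap("side","s2")
E
```

```text
open t12.2 [ 0.5263 -0.3969  0.0368] w82.1 gf0.0 F [-0.  -0.4  0.2] j7 7
grip t18.3 [0.4859 0.0126 0.027 ] w35.4 gf20.0 F [-0.5  0.4  0.2] j7 -2
lift t20.1 [0.4854 0.0126 0.1993] w35.3 gf20.0 F [ 0.8 -0.9 -0.5] j7 -2
above t22.3 [ 0.455  -0.2271  0.0676] w35.2 gf20.0 F [ 0.   0.2 -1.8] j7 6
down hit=True t23.4 [ 0.4547 -0.2271  0.035 ] w35.3 gf20.0 F [-0.7  0.3  5.4] j7 6
```

View pics/s2.png

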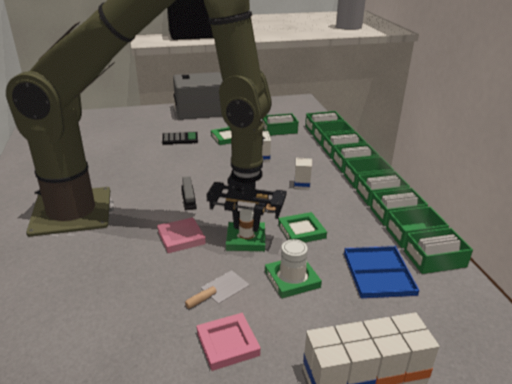

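The jar stands upright in the large round nest at (293,262), and the vial is down in the small round nest at (246,232). I'll release the vial and do the square carton.

```bash
python3 - <<'E'
from pp import *
release(36)
pick((.6802,.0105),70.3,48)
place((.6065,-.2207),96.2,48)
E
```

```text
open t24.0 [ 0.4541 -0.2268  0.0344] w60.0 gf0.0 F [0.5 0.9 0. ] j7 6
grip t30.3 [0.6801 0.0104 0.0301] w47.8 gf19.9 F [-0.5 -1.2  0.8] j7 50
lift t32.0 [0.6794 0.0103 0.1989] w48.1 gf19.9 F [ 0.9 -0.1 -1.8] j7 54
above t34.3 [ 0.6074 -0.2207  0.0709] w48.0 gf19.9 F [ 0.5  0.1 -0.9] j7 88
down hit=True t35.4 [ 0.6067 -0.2208  0.038 ] w48.0 gf19.9 F [0.1 0.1 4.6] j7 87
```

```bash
python3 - <<'E'
from pp import *
release(48)
pick((.6068,.2187),-5.3,40)
place((.515,.3972),11.7,40)
release(40)
move_linear([.45,.2,.3],max_speed=.2)
move_joints([-72.892, 39.483, -11.15, 89.685, 9.013, 51.709, -12.324])
report("end"); c=snap("top","top1"); snap("side","s3")
P=cloud(c);im=c["image"];z=P[...,2]
from meas import rect
for n,p,h in(("jar",(.527,-.3975),.092),("vial",(.4547,-.227),.086),("sq",(.6065,-.2207),.09),("ob",(.515,.397),.088)):
    m=(np.hypot(P[...,0]-p[0],P[...,1]-p[1])<.06)&(abs(z-h)<.01);q=P[m];print(n,h,np.median(q[:,2]),rect(q[:,:2]))
a=cv2.resize(im[120:240,90:400,::-1],(775,300),interpolation=cv2.INTER_CUBIC);b=cv2.resize(pickle.load(open("pics/s3.pkl","rb"))["image"][100:320,140:400,::-1],(355,300));
cv2.imwrite("pics/fin.png",np.vstack([a,cv2.copyMakeBorder(b,0,0,0,420,cv2.BORDER_CONSTANT)]))
E
```

```text
open t35.9 [ 0.6056 -0.2206  0.0369] w72.1 gf0.0 F [ 0.1 -0.2  0.2] j7 87
grip t42.2 [0.6068 0.2187 0.03  ] w40.0 gf20.0 F [-0.6 -0.2  0.9] j7 -22
lift t43.9 [0.6061 0.2185 0.199 ] w39.8 gf20.0 F [ 0.3 -0.7 -1.8] j7 -23
above t46.0 [0.5158 0.3976 0.071 ] w40.1 gf20.0 F [ 0.5 -0.4 -0.5] j7 -26
down hit=True t47.1 [0.5152 0.3973 0.038 ] w40.4 gf20.0 F [ 0.2 -0.6  4.6] j7 -26
open t47.6 [0.5143 0.3967 0.0369] w64.1 gf0.0 F [-0.2 -0.1  0.3] j7 -26
end t52.3 [0.1657 0.6025 0.2389] w64.5 gf0.0 F [ 0.3 -0.4 -0.4] j7 -12
jar 0.092 0.09187342805375873 (array([ 528.9, -395.6]), array([54.5, 54.2]), 60.9)
vial 0.086 0.08537930973253405 (array([ 454.8, -225.6]), array([29.9, 32.1]), 60.9)
sq 0.09 0.08950678006868851 (array([ 607.9, -219.2]), array([48.5, 48.2]), 6.7)
ob 0.088 0.08840975338137211 (array([516. , 396.7]), array([40.5, 68.8]), 11.5)
```

View pics/fin.png

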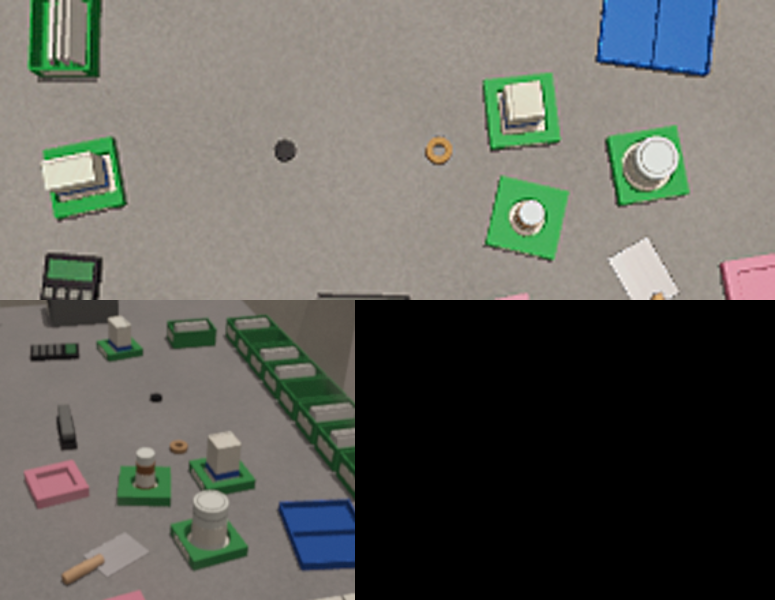

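All four packages stand upright in their matching nests: jar (655,158), vial (531,213), square carton (523,103) and oblong carton (72,172) in the crop. Their tops are at the right heights for resting on the recess floors, and the arm is clear.

```bash
python3 -c "
from bench import *
print(hand_in())"
```

```text
the job is handed in; nothing more can be done
None
```

All four packages are upright on the floors of their matching green nests, confirmed by contact height and a final camera check, and the job was handed in at about 52 s of the 104 s limit.

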